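Turn the cradle's castle nut to its next slot and lock it with the pin

ROBOT

A 7-joint arm with a two-finger parallel gripper is mounted at the origin on the work surface. World frame = base frame: x ahead of the robot, y to its left, z up, the work surface at z = 0. Lengths are in m, angles in rad, forces in N, time in s.
With the tool pointing down it reaches from about 0.4 to 0.9 m from the base axis. Payload 5.5 kg.
Tool frame: the origin (TCP) lies at the very end of the fingers, on their centre line; the grasp point (between the pads) lies 19 mm behind it; x points along the fingers, y is the direction in which the jaws open and shut, and the axes are right-handed (so a half turn about x gives the same grasp; the last joint's range is limited). The gripper opens to 85 mm and grips with 20 to 120 N. Pads are 22 mm wide; open, the fingers measure 114 mm over their backs; the gripper's body (76 mm by 85 mm) begins 54 mm behind the grasp point. The pads swing forward as they close: fully open they stand 13 mm farther back than shut.
Start: joints at [-0.985, 0.501, -0.427, 1.55, 0.221, 1.138, -0.21], TCP at [0.206, 0.616, 0.201] pointing down, gripper open.
Joint ranges: [-2.88, 2.88], [-0.31, 2.03], [-1.54, 1.56], [0.2, 2.42], [-1.41, 4.55], [0.19, 2.02], [-2.57, 2.57]. Speed limits (rad/s): [2.57, 2.57, 3.14, 3.14, 3.14, 3.14, 3.14].

INTERFACE

Orientations are given as a unit quaternion [x, y, z, w].
In Python, from station import arm gives the robot as it stands.
- The arm moves only by the tool play_rows, never from a script. Its argument "moves" is a list that holds one entry, the list of rows, each a list of 7 numbers: the turn, a rotation vector about the tool's x, y, z in degrees, then the shift along the tool's x, y, z in m, then the closure in counts, from 0 (fully open) to 255 (shut). A call has 1 to 10 rows; each row is the pose to reach, as a shift and turn from the pose commanded when the call began, along the tool's axes at that moment; what a row does not reach only later rows make up. A row lasts 1/12 s, in which the tool goes at most 41.7 mm and 7.16 degrees, less where a joint would pass 70% of its speed; a pose out of reach is approached as far as the arm can. A call with a gripper value outside its range is refused whole. The fingers move at their own pace and stop on an object; "newtons" is the grip in N (left out, the last holds). Time passes only in rows, so rows that repeat a pose let the fingers close. It gives the time, the measured TCP pose, the force and the opening at its end, in the units of the state.
- arm.sense(): the state, without advancing time (a new reading comes with each control period).
- arm.capture(name): name is "scene" or "top"; returns (picture, depth): 384x512x3 uint8, red, green, blue; 384x512 float32, m along the optical axis (not along the pixel's ray), 0 where there is no reading.
- arm.camera_model(name): a dict with "fx", "fy", "cx", "cy" (pixels), "rvec" (rotation vector, rad) and "tvec" (3), from world to camera coordinates, as OpenCV has them. Camera axes: x right, y down, z forward; pixel columns grow to the right and rows downward; lengths in m; the calibration is good to about 2 mm. A picture is of the moment at which its call begins. camera_model takes no time and is no camera call.
- arm.hand_in(): hands the job in, once; it reports no verdict.
The state is a dict: "time": time; "q": joint angles; "qd": joint speeds; "joint_torque": joint torques, N m; "position": TCP position; "tool_rot": TCP orientation; "wrist_force": force on the tool from outside, world axes, zero at the start; "wrist_torque": the same for the moment, N m; "grip_width": opening from 0.0 (shut) to 1.0 (fully open).
Only numpy, scipy, OpenCV 4.12 (cv2) and the standard library are available. Lean on these libraries where they do the work, as an engineer would, in place of code of your own. Each camera call takes 0.05 s, during which the arm holds its last target.

TASK

On the display cradle, press the nut's black handle down until the next slot of the brass castle nut lines up with the cross hole in the axle under the lock pin, then push the red-capped pin fully home through slot and hole. Feel for it gently: never lean on the pin when it is blocked, nor push the handle once the pin has entered (the pin bends above 35 N). Leave the things standing around it where they are and let go at the end.

Things in the scene. Friction and masses are not known exactly. Their poses are not given: they have to be found in the camera images.
- stand: Display cradle, fixed: dark wooden plinth 170 x 150 x 18 mm, steel upright, and a dark bog-wood slab (up to 160 mm high) on the robot's side. Origin on the table below the axle; z up; x along the level axle towards its free end; y level, to the side on which the handle is.
- crown (a point): Centre of the brass castle nut's crown, on the axle's centre line, 130 mm above the table, right below the pin. The crown is about 48 mm over, with six slots 9 mm wide, 60 degrees apart. The handle's stops let only one slot, the next one, come up under the pin. This point is fixed to the stand, its axes are the stand's: it does not show how the nut is turned.
- axle (a point): Point on the axle's centre line about which the handle swings: 130 mm above the table, 32 mm from the crown's centre on the robot's side. Its axes are the stand's.
- handle: Handle clamped on the nut: straight bar, origin at point axle, its y outwards along the bar, x along the axle. Starts 34 to 49 degrees above level; stays where left; pressing takes about 7 N. Clamped by eye, so the slot comes under the pin at an unknown handle angle between 24 degrees above and 5 degrees below level, new each time. Within about 3 degrees of that angle the pin passes.
- grip (a point): Place to press the handle: centre of the bar inside its black sleeve, 115 mm from the axle. The sleeve is 18 mm in diameter and runs from 85 to 150 mm from the axle; a ball 22 mm in diameter ends the bar at 152 mm.
- pin: Lock pin of 8 mm, in a guide above the crown, moves only up and down, stays where left (4 N of friction). Red round cap, 28 mm across, 8 mm thick. Origin: centre of the cap's top; z up. Cap top 222 mm above the table when fully raised (starts 0 to 3 mm lower). No slot below: the crown stops it at about 217 mm. Slot below: it goes on until the cap meets the guide at 196 mm: fully home.
- tape: Bystander: yellow and black tape measure, 62 x 34 x 52 mm, origin at its underside.
- teajar: Bystander: white lidded tea jar, 60 mm in diameter, 62 mm high, origin at its underside.
- bowlfoot: Bystander: small turned dark wooden foot, 68 mm in diameter, 40 mm high, origin at its underside.

How it is judged:
On the way, in this order (a step that is already met when the one before it is completed fails the run):
1. the handle is pressed down to where the slot may be, the pin not yet home (z of grip in the frame of stand below 0.186 m and z of pin in the frame of stand above 0.205 m), for 0.1 s.
2. the pin is pushed home through slot and cross hole (cap top below 198.5 mm) (z of pin in the frame of stand below 0.1985 m), for 0.2 s.
At the end, for the whole second after the job is handed in: The pin is home in the slot (cap top within 2.5 mm of the guide, under 198.5 mm above the table), so that the nut is locked with its handle down and at rest, and nothing is touched (z of pin in the frame of stand below 0.1985 m and z of grip in the frame of stand below 0.186 m and velocity of joint handle between -0.02 and 0.02 rad/s).
It fails at once if the pin is pushed with more than 35 N by the robot (contact force between pin and the fingers above 35 N or contact force between pin and the arm above 35 N).
It fails at once if the pin is loaded with more than 35 N by the nut (contact force between pin and handle above 35 N).
It fails at once if the tape measure is moved by more than 30 mm (distance of tape from where it was at the start of the episode above 0.03 m).
It fails at once if the tea jar is moved by more than 30 mm (distance of teajar from where it was at the start of the episode above 0.03 m).
It fails at once if the wooden foot is moved by more than 30 mm (distance of bowlfoot from where it was at the start of the episode above 0.03 m).
It also fails if it takes over 70 s, if anything falls off the work surface, if the arm or the gripper's body presses on something with over 40 N, if the wrist force passes 120 N, or if a joint passes its speed limit or range.

## Working session

There is one attempt and no reset: what is moved stays moved. The work goes in short steps, Python scripts to look and compute and a tool call to move; the robot and the scene stay as the last step left them, time stands still between calls to the robot, and variables do not carry over. Pictures are saved under pics/ and viewed, and the job is handed in when it is done.

Besides the shell and the picture viewer there is one more tool, called after "Request:" as name([rows], argument=value, ...), one row to a line, values as JSON. play_rows: Moves the arm, as the interface text tells. Its arguments: {"type":"object","properties":{"moves":{"type":"array","items":{"type":"array","items":{"type":"array","items":{"type":"number"}}}},"newtons":{"type":"number"}},"required":["moves"]}

```bash
ls; mkdir -p pics; cat > h.py <<'E'
import numpy as np, cv2
from station import arm
from scipy.spatial.transform import Rotation as R
def cap(name,f=None):
    im,d=arm.capture(name)
    if f: cv2.imwrite(f'pics/{f}.png',cv2.cvtColor(im,cv2.COLOR_RGB2BGR)); np.save(f'pics/{f}.npy',d)
    return im,d
def world(name,d):
    m=arm.camera_model(name); Rm=cv2.Rodrigues(np.array(m['rvec'],float))[0]; t=np.array(m['tvec'],float).ravel()
    v,u=np.mgrid[:d.shape[0],:d.shape[1]]
    P=np.stack([(u-m['cx'])/m['fx']*d,(v-m['cy'])/m['fy']*d,d],-1)
    W=(P-t)@Rm
    W[d<=0]=np.nan
    return W
E
python3 - <<'E'
from h import *
s=arm.sense()
for k,v in s.items(): print(k,np.round(v,4))
for n in('scene','top'):
    im,d=cap(n,n+'0'); W=world(n,d); np.save(f'pics/{n}0w.npy',W)
    m=arm.camera_model(n); print(n,m)
E
```

```text
pics
time 0.0
q [-0.9848  0.5018 -0.4268  1.5514  0.2208  1.1383 -0.2103]
qd [ 0.001   0.0003  0.0004  0.0018  0.0004  0.0008 -0.0012]
joint_torque [ 4.00000e-04 -5.69527e+01 -5.81590e+00 -2.80939e+01  1.06000e-02
  1.22000e-02  0.00000e+00]
position [0.206  0.6157 0.2002]
tool_rot [ 0.1129  0.6981 -0.1142  0.6978]
wrist_force [ 0.7936 -0.5247  0.4427]
wrist_torque [ 0.0315 -0.036   0.037 ]
grip_width 0.9967
scene {'fx': 374.9391388817244, 'fy': 374.9391388817244, 'cx': 256.39471243722085, 'cy': 192.01870005436922, 'rvec': array([ 1.45748001,  2.18579061, -0.79297698]), 'tvec': array([ 0.34736897, -0.32351421,  1.15226301])}
top {'fx': 364.9466204972934, 'fy': 364.9466204972934, 'cx': 253.7518676707797, 'cy': 186.3402330202315, 'rvec': array([ 2.20929053, -2.173377  ,  0.16987113]), 'tvec': array([-0.14483832,  0.65273327,  0.77820491])}
```

View pics/scene0.png

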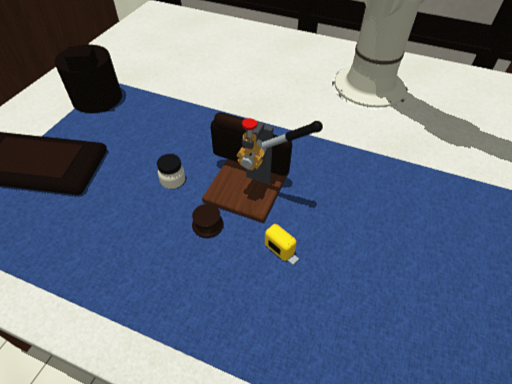

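View pics/top0.png

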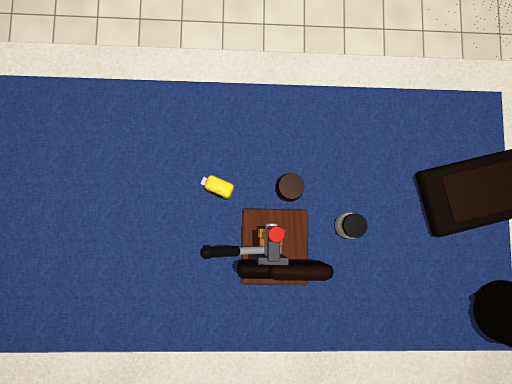

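The scene view shows the red cap at (249,124), the handle's ball at (317,127), and the slab on the robot's side. In the top view the cap is at (276,233), the ball at (206,251), the tape at (218,186), the foot at (291,186) and the jar at (352,225). Next I measure them.

```bash
python3 - <<'E'
from h import *
for n in('scene','top'):
    im=cv2.imread(f'pics/{n}0.png'); d=np.load(f'pics/{n}0.npy'); W=world(n,d)
    b,g,r=[im[...,i].astype(int) for i in range(3)]
    red=(r>150)&(g<70)&(b<70)
    p=W[red]; p=p[np.isfinite(p).all(1)]
    z=np.median(p[:,2]); 
    top=p[p[:,2]>np.percentile(p[:,2],90)-0.004]
    print(n,'red n',len(p),'z pct',np.round(np.percentile(p[:,2],[5,50,90,99]),4),'mid top',np.round((top.min(0)+top.max(0))/2,4),np.round(top.mean(0),4),np.round(np.ptp(top,axis=0),3))
    # table height
    q=W[np.abs(W[...,2])<0.02]; print('table',np.median(q[:,2]))
    yel=(r>150)&(g>120)&(b<90); p=W[yel]; p=p[np.isfinite(p).all(1)]; print('tape',np.round(np.median(p,0),3))
    if n=='top':
        for (c,rw) in [(206,251),(214,251),(225,251),(236,251),(250,250),(262,250),(291,186),(352,225),(243,210),(307,210),(241,283),(307,283),(330,271),(242,268),(266,237),(283,271)]:
            print((c,rw),np.round(W[rw,c],4))
        crop=cv2.resize(im[195:300,180:350],None,fx=4.5,fy=4.5,interpolation=cv2.INTER_CUBIC); cv2.imwrite('pics/topcrop.png',crop)
    else:
        for (c,rw) in [(317,127),(308,131),(300,134),(290,136),(280,140),(270,144)]:
            print((c,rw),np.round(W[rw,c],4))
        crop=cv2.resize(im[95:230,190:340],None,fx=4.4,fy=4.4,interpolation=cv2.INTER_CUBIC); cv2.imwrite('pics/scenecrop.png',crop)
E
```

```text
scene red n 110 z pct [0.2212 0.2226 0.2236 0.2241] mid top [ 0.5565 -0.1648  0.2224] [ 0.5566 -0.1646  0.2227] [0.027 0.026 0.004]
table 0.001576774233413153
tape [ 0.657 -0.059  0.052]
(317, 127) [ 0.5308 -0.0446  0.2328]
(308, 131) [ 0.5314 -0.0594  0.2191]
(300, 134) [ 0.533  -0.073   0.2086]
(290, 136) [ 0.5318 -0.0918  0.1964]
(280, 140) [ 0.5297 -0.1113  0.1779]
(270, 144) [ 0.5296 -0.1312  0.1603]
top red n 195 z pct [0.2187 0.221  0.2223 0.2234] mid top [ 0.5553 -0.1642  0.2211] [ 0.5546 -0.1642  0.221 ] [0.026 0.024 0.005]
table 0.0003048559635618125
tape [ 0.651 -0.06   0.051]
(206, 251) [ 0.5256 -0.047   0.2362]
(214, 251) [ 0.5252 -0.0596  0.2276]
(225, 251) [ 0.5243 -0.0776  0.2134]
(236, 251) [ 0.5233 -0.0965  0.1971]
(250, 250) [nan nan nan]
(262, 250) [ 0.5226 -0.1455  0.1534]
(291, 186) [ 0.657  -0.2174  0.041 ]
(352, 225) [ 0.572  -0.3483  0.0608]
(243, 210) [ 0.6026 -0.1114  0.0184]
(307, 210) [ 0.6058 -0.2621 -0.0024]
(241, 283) [ 0.4399 -0.1097  0.0147]
(307, 283) [ 0.4382 -0.2616 -0.0015]
(330, 271) [ 0.4841 -0.2762  0.1483]
(242, 268) [ 0.4866 -0.1089  0.1327]
(266, 237) [ 0.5466 -0.1538  0.1418]
(283, 271) [ 0.4841 -0.1854  0.1541]
```

View pics/topcrop.png

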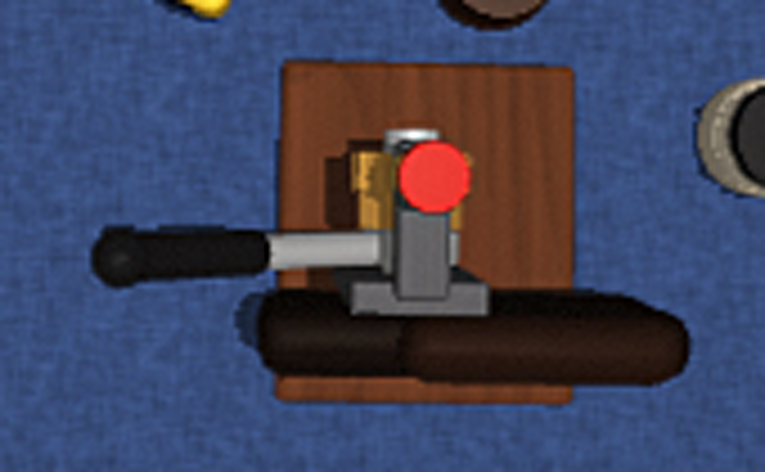

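View pics/scenecrop.png

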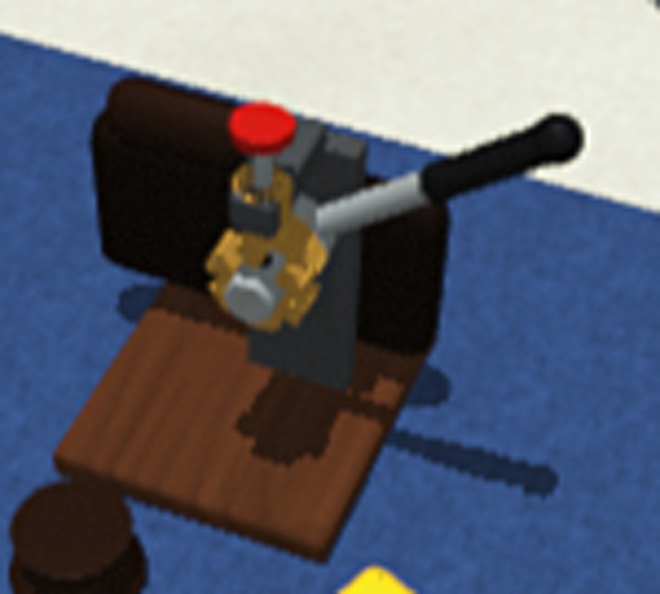

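The crops show the crown's face and slots around (250,155) of the scene picture. The next slot may be measurable, so I'll rectify the crown's front plane.

```bash
cat > rect.py <<'E'
from h import *
def rect(imf,out,xs,c=(0.556,-0.1645,0.130),yaw=0.0,half=0.034,N=380):
    im=cv2.imread(imf); m=arm.camera_model('scene'); Rm=cv2.Rodrigues(np.array(m['rvec'],float))[0];t=np.array(m['tvec'],float).ravel()
    K=np.array([[m['fx'],0,m['cx']],[0,m['fy'],m['cy']],[0,0,1]])
    tiles=[]
    ex=np.array([np.cos(yaw),np.sin(yaw),0]);ey=np.array([-np.sin(yaw),np.cos(yaw),0]);ez=np.array([0,0,1.])
    for x in xs:
        o=np.array(c)+x*ex
        s=2*half/N
        # rect px (a,b): y=(a-N/2)*s, z=-(b-N/2)*s
        H=K@np.c_[Rm@(ey*s),Rm@(-ez*s),Rm@(o-ey*half+ez*half)+t]
        w=cv2.warpPerspective(im,H,(N,N),flags=cv2.INTER_CUBIC|cv2.WARP_INVERSE_MAP)
        for r in (24,12): cv2.circle(w,(N//2,N//2),int(r/1000/s),(0,255,0),1)
        for a in range(0,360,30):
            u=np.array([np.sin(np.radians(a)),-np.cos(np.radians(a))])
            p=N/2+u*0.024/s;q=N/2+u*0.028/s
            cv2.line(w,tuple(p.astype(int)),tuple(q.astype(int)),(255,255,0),1)
        tiles.append(w)
    cv2.imwrite(out,np.hstack(tiles))
if __name__=='__main__':
    m=arm.camera_model('scene'); Rm=cv2.Rodrigues(np.array(m['rvec'],float))[0];t=np.array(m['tvec'],float).ravel(); print('cam',-Rm.T@t)
    W=world('scene',np.load('pics/scene0.npy'))
    im=cv2.imread('pics/scene0.png')
    for r in range(142,172,2): print(r,[tuple(np.round(W[r,c]*1000).astype(int)) if np.isfinite(W[r,c]).all() else None for c in range(238,266,4)])
    rect('pics/scene0.png','pics/rect0.png',(0.008,0.014))
E
python3 rect.py
```

```text
cam [1.05391868 0.04781275 0.66332952]
142 [(np.int64(495), np.int64(-217), np.int64(107)), (np.int64(569), np.int64(-174), np.int64(183)), (np.int64(567), np.int64(-166), np.int64(184)), (np.int64(569), np.int64(-158), np.int64(189)), (np.int64(559), np.int64(-154), np.int64(182)), (np.int64(522), np.int64(-160), np.int64(149)), (np.int64(518), np.int64(-153), np.int64(148))]
144 [(np.int64(496), np.int64(-217), np.int64(102)), (np.int64(572), np.int64(-173), np.int64(180)), (np.int64(568), np.int64(-166), np.int64(180)), (np.int64(568), np.int64(-158), np.int64(183)), (np.int64(560), np.int64(-153), np.int64(178)), (np.int64(528), np.int64(-157), np.int64(150)), (np.int64(528), np.int64(-149), np.int64(153))]
146 [(np.int64(495), np.int64(-218), np.int64(95)), (np.int64(569), np.int64(-174), np.int64(172)), (np.int64(569), np.int64(-166), np.int64(176)), (np.int64(570), np.int64(-157), np.int64(180)), (np.int64(560), np.int64(-153), np.int64(173)), (np.int64(536), np.int64(-154), np.int64(152)), (np.int64(529), np.int64(-148), np.int64(149))]
148 [(np.int64(496), np.int64(-218), np
[... 3328 characters left out ...]
np.int64(-153), np.int64(73))]
168 [(np.int64(492), np.int64(-221), np.int64(20)), (np.int64(485), np.int64(-214), np.int64(16)), (np.int64(573), np.int64(-164), np.int64(120)), (np.int64(563), np.int64(-160), np.int64(112)), (np.int64(511), np.int64(-172), np.int64(58)), (np.int64(514), np.int64(-162), np.int64(65)), (np.int64(511), np.int64(-153), np.int64(65))]
170 [(np.int64(497), np.int64(-219), np.int64(19)), (np.int64(493), np.int64(-210), np.int64(19)), (np.int64(512), np.int64(-192), np.int64(44)), (np.int64(510), np.int64(-183), np.int64(46)), (np.int64(512), np.int64(-172), np.int64(53)), (np.int64(512), np.int64(-162), np.int64(57)), (np.int64(512), np.int64(-153), np.int64(61))]
```

View pics/rect0.png

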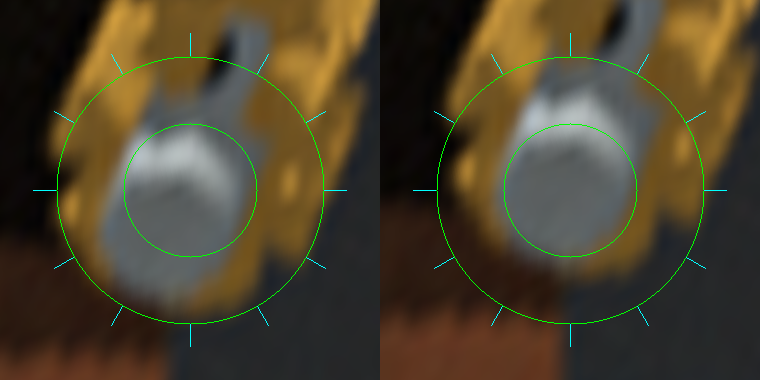

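```bash
cat > slot.py <<'E'
from h import *
def run(f,c=(0.556,-0.1645,0.130),yaw=-0.017):
    W=world('scene',np.load(f'pics/{f}.npy')); D=W-np.array(c)
    ex=np.array([np.cos(yaw),np.sin(yaw),0]);ey=np.array([-np.sin(yaw),np.cos(yaw),0])
    x=D@ex*1000;y=D@ey*1000;z=D[...,2]*1000
    r=np.hypot(y,z);phi=np.degrees(np.arctan2(y,z))  # clockwise from top seen from free end
    f1=(np.abs(x-8)<4)&(r>14)&(r<26)
    print('front median x',np.nanmedian(x[f1]),f1.sum())
    h,_=np.histogram(phi[f1],bins=np.arange(-180,181,15)); print(dict(zip(range(-180,180,15),h)))
    h,_=np.histogram(phi[f1]%60,bins=np.arange(0,61,5)); print('mod60',h)
    V=cv2.imread(f'pics/{f}.png')
    V=cv2.resize(V[128:178,228:278],None,fx=12,fy=12,interpolation=cv2.INTER_NEAREST)
    m=arm.camera_model('scene')
    cv2.imwrite(f'pics/{f}_z.png',V)
    return x,r,phi
run('scene0')
E
python3 slot.py
```

```text
front median x 6.699776243622813 134
{-180: np.int64(1), -165: np.int64(0), -150: np.int64(1), -135: np.int64(3), -120: np.int64(8), -105: np.int64(1), -90: np.int64(3), -75: np.int64(11), -60: np.int64(14), -45: np.int64(2), -30: np.int64(8), -15: np.int64(10), 0: np.int64(10), 15: np.int64(0), 30: np.int64(6), 45: np.int64(13), 60: np.int64(6), 75: np.int64(1), 90: np.int64(12), 105: np.int64(9), 120: np.int64(3), 135: np.int64(0), 150: np.int64(8), 165: np.int64(4)}
mod60 [13 15 14  3  0  1  6 17 15 18 18 14]
```

```bash
python3 - <<'E'
from h import *
import cv2
# overlay model for several slot angles
m=arm.camera_model('scene');K=np.array([[m['fx'],0,m['cx']],[0,m['fy'],m['cy']],[0,0,1]])
c=np.array((0.556,-0.1645,0.130));yaw=-0.017
ex=np.array([np.cos(yaw),np.sin(yaw),0]);ey=np.array([-np.sin(yaw),np.cos(yaw),0]);ez=np.array([0,0,1.])
im=cv2.imread('pics/scene0.png');S=7;x0,y0,w=232,132,42
base=cv2.resize(im[y0:y0+w,x0:x0+w],None,fx=S,fy=S,interpolation=cv2.INTER_CUBIC)
tiles=[base]
for off in (18,25,32,39,45):
    v=base.copy()
    for k in range(6):
        a=np.radians(-off+60*k); u=np.sin(a)*ey+np.cos(a)*ez; t=np.cos(a)*ey-np.sin(a)*ez
        for s in(-.0045,.0045):
            P=np.array([c+.008*ex+u*.013+t*s,c+.008*ex+u*.0236+t*s])
            p,_=cv2.projectPoints(P,np.array(m['rvec']),np.array(m['tvec']),K,None)
            p=(p.reshape(-1,2)-[x0,y0]+.5)*S
            cv2.line(v,tuple(p[0].astype(int)),tuple(p[1].astype(int)),(0,255,0),1)
    cv2.putText(v,str(off),(5,20),0,.6,(255,255,255),1); tiles.append(v)
cv2.imwrite('pics/ov0.png',cv2.resize(np.vstack([np.hstack(tiles[:3]),np.hstack(tiles[3:])]),(798,532)))
E
```

```text
(no output)
```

View pics/ov0.png

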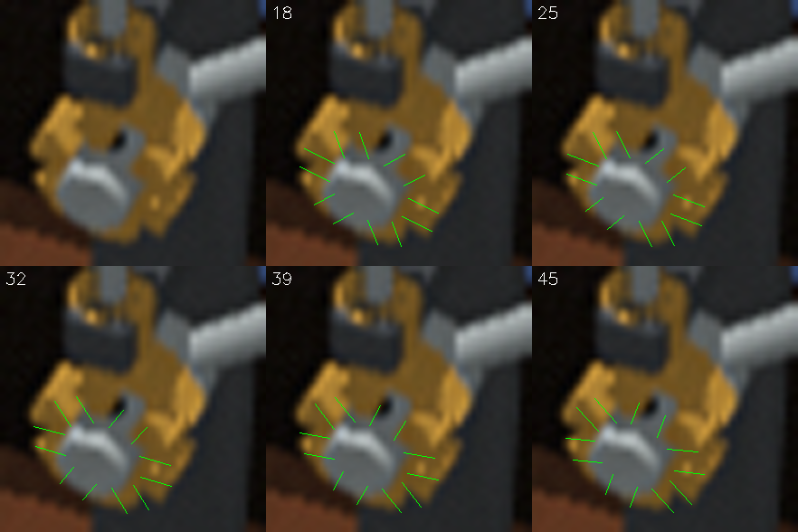

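The depth gap says the slots sit at about 22° mod 60. That puts the next slot about 37° before the pin, so it comes up near 2° handle angle. I'll refine both angles by a fit.

```bash
cat > fit.py <<'E'
from h import *
import sys
from scipy.optimize import minimize
def handle(f,cam,c,yaw):
    im=cv2.imread(f'pics/{f}.png'); W=world(cam,np.load(f'pics/{f}.npy'))
    ex=np.array([np.cos(yaw),np.sin(yaw),0]);ey=np.array([-np.sin(yaw),np.cos(yaw),0])
    D=W-(np.array(c)-.032*ex); x,y,z=D@ex,D@ey,D[...,2]
    r=np.hypot(y,z); ok=(np.abs(x)<.012)&(r>.09)&(r<.145)&(y>0.05)&(z>-.04)&(im.max(2)<70)
    # camera-facing side of a cylinder of radius 9: fit axis angle, x-offset
    P=np.c_[x[ok],y[ok],z[ok]]
    def cost(p):
        a,x0,z0=p; n=-np.sin(a)*P[:,1]+np.cos(a)*(P[:,2])-z0
        e=np.hypot(n,P[:,0]-x0)-.009
        return np.sum(np.minimum(np.abs(e),.004))+20*z0**2
    best=min((minimize(cost,[np.radians(t),0,0],method='Nelder-Mead',options=dict(xatol=1e-5,fatol=1e-7)) for t in(-5,5,15,25,35,45)),key=lambda s:s.fun)
    print(f,'handle n',ok.sum(),'deg',np.round(np.degrees(best.x[0]),2),'x0,z0 mm',np.round(best.x[1:]*1e3,2),'mean res mm',np.round(best.fun/max(ok.sum(),1)*1e3,2))
def slots(f,c,yaw):
    W=world('scene',np.load(f'pics/{f}.npy'))
    ex=np.array([np.cos(yaw),np.sin(yaw),0]);ey=np.array([-np.sin(yaw),np.cos(yaw),0])
    D=W-np.array(c); x,y,z=D@ex*1e3,D@ey*1e3,D[...,2]*1e3
    for dy in(-2,0,2):
      for dz in(-2,0,2):
        r=np.hypot(y-dy,z-dz);phi=np.degrees(np.arctan2(y-dy,z-dz))
        f1=(np.abs(x-7)<4)&(r>14)&(r<24.5)
        sc=[]
        for a in range(60):
            d=(phi[f1]-a+30)%60-30
            t=np.abs(r[f1]*np.sin(np.radians(d)))
            sc.append(np.sum(np.clip(4.5-t,0,3)))
        sc=np.array(sc); m=sc.min(); print(dy,dz,'n',f1.sum(),'best',np.where(sc<=m+2)[0],round(m,1),end=' | ')
      print()
if __name__=='__main__':
    yaw=-0.017;c=(0.5558,-0.1645,0.130)
    handle('scene0','scene',c,yaw);handle('top0','top',c,yaw);slots('scene0',c,yaw)
    s=arm.sense(); print(np.round(R.from_quat(s['tool_rot']).as_matrix(),3))
    for n in ('scene0','top0'):
        W=np.load(f'pics/{n}w.npy') ; q=W[(np.abs(W[...,2]-.018)<.004)&(np.abs(W[...,0]-.53)<.1)&(np.abs(W[...,1]+.18)<.1)]
        print(n,np.round(np.percentile(q,[1,99],axis=0),3))
E
python3 fit.py
```

```text
scene0 handle n 218 deg 39.39 x0,z0 mm [-2.    1.08] mean res mm 0.62
top0 handle n 261 deg 39.31 x0,z0 mm [-2.27 -0.52] mean res mm 0.55
-2 -2 n 129 best [ 9 10 11 12 13 14 15 16 17 18 36 37 38 39] 108.9 | -2 0 n 120 best [23 24 25 26] 55.2 | -2 2 n 119 best [24 25 26] 20.4 | 
0 -2 n 119 best [17 18 19 20] 85.8 | 0 0 n 119 best [23 24 25] 29.8 | 0 2 n 131 best [23 24 25] 8.7 | 
2 -2 n 116 best [19 20 21 22 23] 72.3 | 2 0 n 118 best [22 23 24] 31.9 | 2 2 n 123 best [21 22 23 24] 16.3 | 
[[-0.001  0.317  0.948]
 [-0.002  0.948 -0.317]
 [-1.    -0.002 -0.   ]]
scene0 [[ 0.477 -0.257  0.015]
 [ 0.608 -0.11   0.021]]
top0 [[ 0.438 -0.256  0.014]
 [ 0.606 -0.11   0.021]]
```

The handle stands at 39.4° in both cameras. The slots fit at 24° mod 60, so the slot should come up at about 3.4° handle angle, within a few degrees. The tool points down and needs no turn, so I'll travel closed and high to above the grip at (0.524, -0.05).

Request:
play_rows([
  [[0, 0, 0, -0.09, -0.26, 0.25, 255], [0, 0, 0, -0.09, -0.26, 0.25, 255], [0, 0, 0, -0.09, -0.26, 0.25, 255], [0, 0, 0, -0.09, -0.26, 0.25, 255], [0, 0, 0, -0.09, -0.26, 0.25, 255], [0, 0, 0, -0.09, -0.26, 0.25, 255], [0, 0, 0, -0.09, -0.26, 0.25, 255], [0, 0, 0, -0.09, -0.26, 0.25, 255], [0, 0, 0, -0.09, -0.26, 0.25, 255], [0, 0, 0, -0.09, -0.26, 0.25, 255]],
])

```text
time: 0.93
position: [0.3655, 0.2833, 0.2927]
tool_rot: [0.117, 0.696, -0.118, 0.699]
wrist_force: [0.2, 0.4, -0.5]
grip_width: 0.001
```

Request:
play_rows([
  [[0, 0, 0, 0, -0.265, 0.256, 255], [0, 0, 0, 0, -0.265, 0.256, 255], [0, 0, 0, 0, -0.265, 0.256, 255], [0, 0, 0, 0, -0.265, 0.256, 255], [0, 0, 0, 0, -0.265, 0.256, 255], [0, 0, 0, 0, -0.265, 0.256, 255], [0, 0, 0, 0, -0.265, 0.256, 255], [0, 0, 0, 0, -0.265, 0.256, 255], [0, 0, 0, 0, -0.265, 0.256, 255], [0, 0, 0, 0, -0.265, 0.256, 255]],
])

```text
time: 1.77
position: [0.5211, -0.0505, 0.2906]
tool_rot: [0.116, 0.697, -0.119, 0.698]
wrist_force: [0.0, -0.9, 0.3]
grip_width: -0.001
```

```bash
python3 - <<'E'
from h import *
s=arm.sense(); print(np.round(s['position'],4),np.round(R.from_quat(s['tool_rot']).as_matrix(),3),np.round(s['wrist_force'],2),s['time'])
im,d=cap('scene','scene1'); im,d=cap('top','top1')
E
```

```text
[ 0.5211 -0.0505  0.2906] [[ 0.     0.327  0.945]
 [-0.004  0.945 -0.327]
 [-1.    -0.004  0.002]] [ 0.01 -0.94  0.32] 1.7667
```

View pics/scene1.png

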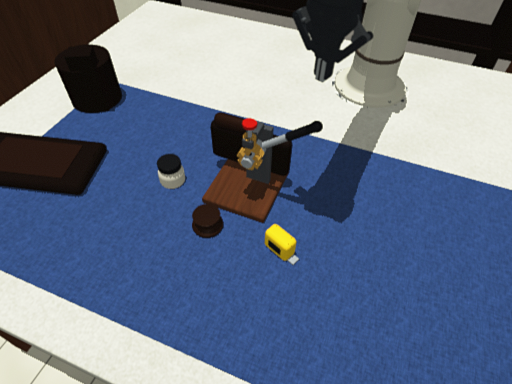

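The closed gripper is at (322,75), above the handle and clear of it. I'll move inward over r = 115 mm at the present 39° and come down to just above the sleeve.

Request:
play_rows([
  [[0, 0, 0, 0.02, -0.0235, 0.0105, 255], [0, 0, 0, 0.05, -0.0235, 0.0105, 255], [0, 0, 0, 0.05, -0.0235, 0.0105, 255]],
])

```text
time: 2.12
position: [0.518, -0.0663, 0.2362]
tool_rot: [0.113, 0.701, -0.114, 0.695]
wrist_force: [-1.9, 0.5, -0.4]
grip_width: 0.001
```

Request:
play_rows([
  [[0, 0, 0, 0, 0, 0, 255], [0, 0, 0, 0, 0, 0, 255]],
])

```text
time: 2.28
position: [0.5223, -0.0655, 0.2422]
tool_rot: [0.113, 0.698, -0.112, 0.698]
wrist_force: [-0.4, -0.4, 0.8]
grip_width: -0.0
```

```bash
python3 - <<'E'
from h import *
s=arm.sense(); print(np.round(s['position'],4),np.round(R.from_quat(s['tool_rot']).as_matrix(),3),np.round(s['wrist_force'],2),s['time'])
E
```

```text
[ 0.5223 -0.0655  0.2422] [[ 0.001  0.315  0.949]
 [ 0.001  0.949 -0.315]
 [-1.     0.001  0.   ]] [-0.4  -0.39  0.8 ] 2.2833
```

The commanded pose leads the measured one, so I'll work from settled readings. Small correction, then descend to contact.

Request:
play_rows([
  [[0, 0, 0, 0.0, -0.009, 0.0035, 255], [0, 0, 0, 0.006, -0.009, 0.0035, 255], [0, 0, 0, 0.012, -0.009, 0.0035, 255], [0, 0, 0, 0.016, -0.009, 0.0035, 255], [0, 0, 0, 0.018, -0.009, 0.0035, 255], [0, 0, 0, 0.018, -0.009, 0.0035, 255]],
])

```text
time: 2.78
position: [0.5219, -0.0769, 0.2224]
tool_rot: [0.114, 0.698, -0.114, 0.697]
wrist_force: [-0.7, -0.1, -0.2]
grip_width: 0.002
```

Request:
play_rows([
  [[0, 0, 0, 0.002, 0.0012, -0.0004, 255], [0, 0, 0, 0.004, 0.0026, -0.0008, 255], [0, 0, 0, 0.006, 0.004, -0.0013, 255], [0, 0, 0, 0.009, 0.0054, -0.0018, 255], [0, 0, 0, 0.012, 0.0068, -0.0022, 255], [0, 0, 0, 0.015, 0.008, -0.0026, 255], [0, 0, 0, 0.018, 0.0094, -0.0031, 255], [0, 0, 0, 0.021, 0.0108, -0.0035, 255], [0, 0, 0, 0.023, 0.0118, -0.0039, 255], [0, 0, 0, 0.025, 0.0128, -0.0043, 255]],
])

```text
time: 3.62
position: [0.5225, -0.0637, 0.1981]
tool_rot: [0.114, 0.698, -0.114, 0.698]
wrist_force: [-2.1, -2.5, 5.8]
grip_width: -0.0
```

```bash
sed -n '1,/^if/p' fit.py | grep -v '^if' > fitlib.py; python3 - <<'E'
from fitlib import *
s=arm.sense(); print(np.round(s['position'],4),np.round(s['wrist_force'],2),s['time'])
cap('scene','scene2'); 
c=(0.5558,-0.1645,0.130); handle('scene2','scene',c,-.017)
cv2.imwrite('pics/s2c.png',cv2.resize(cv2.imread('pics/scene2.png')[60:210,200:360],None,fx=4,fy=4,interpolation=cv2.INTER_CUBIC))
E
```

```text
[ 0.5225 -0.0637  0.1981] [-2.06 -2.47  5.84] 3.6167
scene2 handle n 224 deg 38.96 x0,z0 mm [-1.8   1.79] mean res mm 0.83
```

View pics/s2c.png

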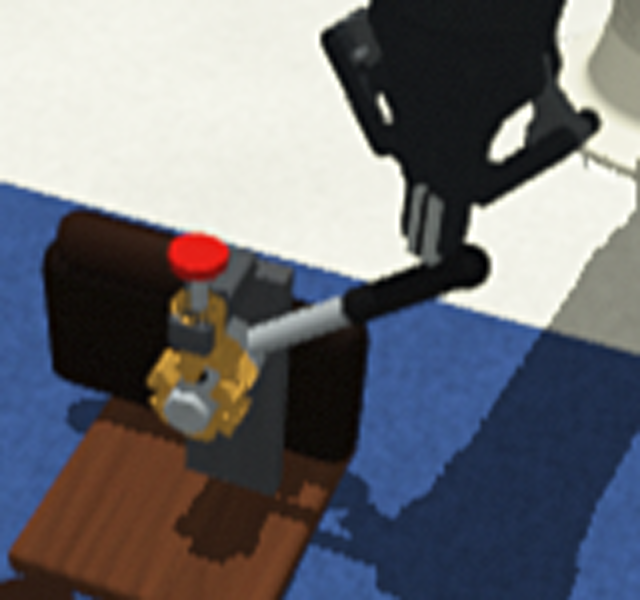

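The gripper meets the bar near the ball, but the ball at about (317,126) has hardly moved while 6 N already acts. I'll check the depth around the fingertip.

```bash
python3 - <<'E'
from fitlib import *
W=world('scene',np.load('pics/scene2.npy')); W0=world('scene',np.load('pics/scene0.npy'))
for r in range(96,140,3): print(r,[tuple((W[r,c]*1000).round().astype(int).tolist()) if np.isfinite(W[r,c]).all() else None for c in range(300,326,4)])
print()
for r in range(117,140,3): print(r,[tuple((W0[r,c]*1000).round().astype(int).tolist()) if np.isfinite(W0[r,c]).all() else None for c in range(300,326,4)])
s=arm.sense(); print(np.round(s['position'],4),np.round(s['wrist_force'],2),np.round(s['wrist_torque'],2),s['time'])
cap('top','top2')
im=cv2.imread('pics/top2.png'); cv2.imwrite('pics/t2c.png',cv2.resize(im[195:300,160:330],None,fx=4.5,fy=4.5,interpolation=cv2.INTER_CUBIC))
E
```

```text
96 [(530, -82, 287), (531, -75, 290), (515, -72, 280), (541, -60, 300), (541, -53, 302), (526, -49, 294), (103, -116, 1)]
99 [(530, -82, 281), (532, -74, 284), (523, -70, 280), (541, -59, 295), (536, -53, 293), (518, -50, 282), (119, -111, 2)]
102 [(530, -81, 275), (533, -74, 279), (527, -68, 277), (536, -59, 285), (533, -53, 285), (528, -47, 284), (544, -38, 297)]
105 [(174, -167, 2), (533, -73, 273), (535, -65, 277), (537, -58, 280), (532, -52, 279), (542, -44, 288), (544, -37, 292)]
108 [(190, -163, 3), (530, -73, 265), (535, -65, 271), (537, -57, 275), (534, -51, 274), (545, -43, 284), (545, -36, 286)]
111 [(204, -158, 3), (530, -72, 259), (534, -64, 264), (534, -57, 266), (524, -52, 260), (543, -42, 277), (175, -96, 3)]
114 [(523, -80, 245), (532, -71, 254), (534, -63, 258), (532, -57, 259), (526, -51, 256), (192, -102, 2), (189, -92, 3)]
117 [(525, -79, 240), (531, -70, 247), (536, -62, 253), (532, -56, 252), (524, -51, 248), (205, -99, 2), (199, -89, 1)]
120 [(239, -146, 1), (533, -69, 242), (536, -61, 247), (532, -55, 246), (519, -51, 238), (215, -95, 0), (212, -85, 1)]
123 [
[... 1024 characters left out ...]
), (521, -42, 235), (223, -82, -1)]
126 [(264, -138, 1), (519, -71, 218), (524, -62, 224), (532, -54, 233), (532, -46, 235), (529, -40, 235), (237, -78, 1)]
129 [(527, -76, 215), (528, -68, 219), (531, -60, 223), (534, -52, 228), (535, -45, 231), (531, -39, 230), (251, -74, 2)]
132 [(531, -74, 212), (533, -66, 215), (534, -59, 219), (533, -51, 221), (533, -45, 223), (264, -81, 0), (261, -71, 0)]
135 [(533, -73, 206), (532, -65, 208), (293, -107, 3), (284, -98, -1), (281, -88, 0), (279, -77, 2), (273, -68, 0)]
138 [(311, -123, 2), (310, -113, 4), (304, -103, 3), (297, -94, 0), (296, -84, 3), (290, -74, 2), (286, -64, 2)]
[ 0.5225 -0.0636  0.198 ] [-0.16  0.21  2.57] [-0.09  0.21 -0.04] 3.6667
```

View pics/t2c.png

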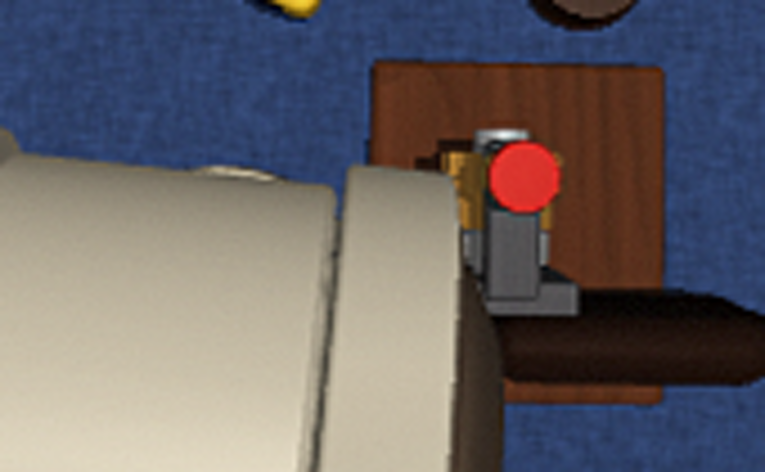

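```bash
python3 - <<'E'
from fitlib import *
W=world('scene',np.load('pics/scene1.npy'))
for r in range(50,84,2): print(r,[tuple((W[r,c]*1000).round().astype(int).tolist()) if np.isfinite(W[r,c]).all() else None for c in range(310,334,3)])
im=cv2.imread('pics/scene1.png'); cv2.imwrite('pics/s1c.png',cv2.resize(im[0:140,270:390],None,fx=4.3,fy=4.3,interpolation=cv2.INTER_CUBIC))
E
```

```text
50 [(524, -77, 368), (523, -73, 368), (528, -67, 373), (531, -62, 375), (530, -57, 376), (533, -52, 378), (535, -47, 380), (536, -43, 382)]
52 [(-118, -227, 3), (-128, -219, 0), (527, -67, 369), (530, -61, 371), (529, -57, 372), (533, -52, 375), (536, -47, 378), (537, -42, 379)]
54 [(-109, -224, 2), (-110, -214, 3), (528, -66, 366), (529, -61, 368), (530, -56, 369), (534, -51, 372), (536, -46, 375), (537, -42, 376)]
56 [(-103, -222, -2), (-94, -209, 5), (529, -65, 363), (530, -60, 365), (527, -56, 365), (533, -51, 369), (537, -46, 372), (538, -41, 374)]
58 [(-85, -217, 1), (-91, -208, 0), (523, -66, 357), (532, -60, 363), (526, -56, 361), (536, -50, 367), (537, -45, 369), (535, -41, 369)]
60 [(-72, -213, 2), (-74, -203, 3), (522, -66, 353), (530, -59, 359), (528, -55, 358), (535, -49, 364), (534, -45, 364), (533, -41, 365)]
62 [(-63, -210, 0), (-68, -201, 0), (524, -65, 351), (529, -59, 355), (531, -54, 357), (533, -49, 359), (536, -44, 362), (532, -40, 361)]
64 [(-48, -206, 2), (-52, -196, 2), (524, -65, 347), (530, -59, 352), (532, -54, 354), (534, -49, 357), (530, -45, 355), (530,
[... 523 characters left out ...]
41), (530, -43, 343), (527, -38, 342)]
74 [(10, -188, 3), (4, -179, 2), (530, -61, 334), (532, -56, 337), (531, -51, 337), (529, -47, 337), (531, -42, 339), (522, -39, 335)]
76 [(18, -185, 1), (13, -177, 0), (529, -61, 330), (532, -55, 333), (533, -50, 335), (529, -46, 334), (532, -41, 337), (523, -38, 332)]
78 [(27, -182, 0), (22, -174, -1), (528, -60, 326), (531, -55, 329), (533, -50, 332), (530, -46, 331), (531, -41, 333), (2, -121, 1)]
80 [(39, -179, 1), (34, -170, 0), (31, -161, 0), (532, -54, 326), (532, -49, 328), (525, -46, 324), (18, -127, 1), (14, -118, 1)]
82 [(55, -174, 4), (49, -166, 3), (44, -158, 2), (35, -150, -1), (532, -49, 324), (33, -132, 2), (28, -124, 1), (22, -116, 0)]
```

View pics/s1c.png

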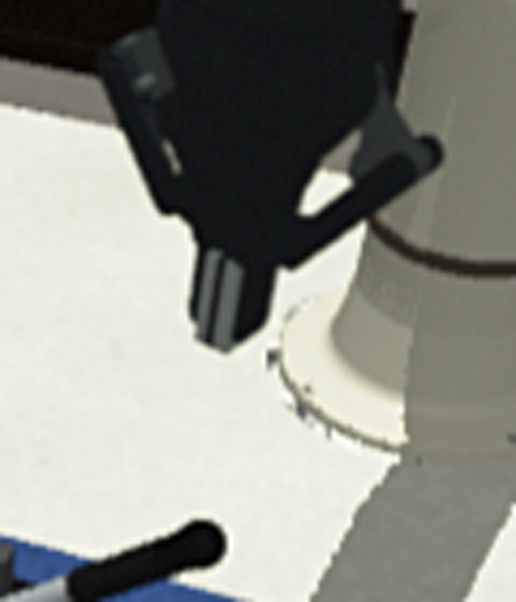

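The closed fingertips are really about 31 mm above the reported TCP: seen at z = 0.322 when it read 0.291. Contact with the sleeve top at TCP z = 0.198 agrees with this. So tip z = TCP z + 0.031, and contact with the handle has only just begun. I'll press on along the arc.

Request:
play_rows([
  [[0, 0, 0, 0.002, 0.0012, -0.0004, 255], [0, 0, 0, 0.004, 0.0024, -0.0008, 255], [0, 0, 0, 0.006, 0.0036, -0.0012, 255], [0, 0, 0, 0.008, 0.0046, -0.0015, 255], [0, 0, 0, 0.01, 0.0056, -0.0019, 255], [0, 0, 0, 0.012, 0.0066, -0.0022, 255], [0, 0, 0, 0.014, 0.0076, -0.0025, 255], [0, 0, 0, 0.016, 0.0086, -0.0028, 255], [0, 0, 0, 0.018, 0.0096, -0.0032, 255], [0, 0, 0, 0.02, 0.0104, -0.0035, 255]],
])

```text
time: 4.55
position: [0.5235, -0.0522, 0.1792]
tool_rot: [0.114, 0.697, -0.113, 0.699]
wrist_force: [-0.5, 0.1, 5.7]
grip_width: 0.001
```

```bash
python3 - <<'E'
from fitlib import *
s=arm.sense(); print(np.round(s['position'],4),np.round(s['wrist_force'],2),s['time'])
cap('scene','scene3')
c=(0.5558,-0.1645,0.130); handle('scene3','scene',c,-.017)
cv2.imwrite('pics/s3c.png',cv2.resize(cv2.imread('pics/scene3.png')[60:210,200:360],None,fx=4,fy=4,interpolation=cv2.INTER_CUBIC))
E
```

```text
[ 0.5235 -0.0522  0.1792] [-0.51  0.08  5.74] 4.55
scene3 handle n 239 deg 30.97 x0,z0 mm [-1.91  0.31] mean res mm 1.15
```

View pics/s3c.png

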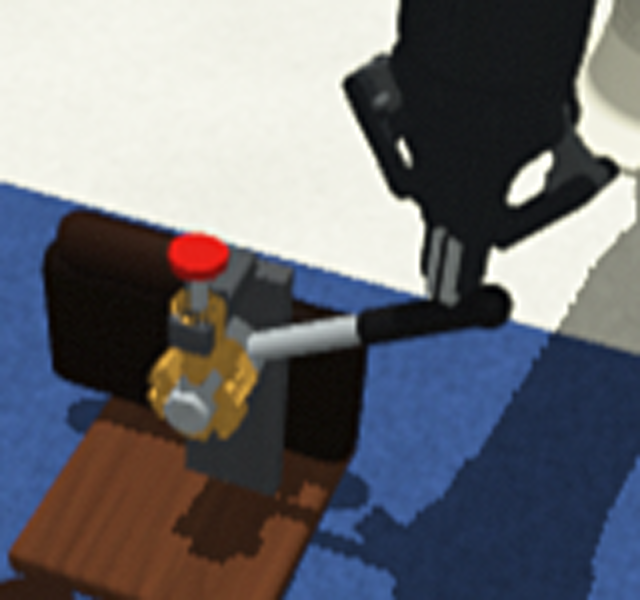

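The handle now follows and stands at about 31° (ball at crop (490,305)). The contact model fits, so I keep pressing along the arc.

Request:
play_rows([
  [[0, 0, 0, 0.0024, 0.001, -0.0003, 255], [0, 0, 0, 0.0048, 0.002, -0.0006, 255], [0, 0, 0, 0.007, 0.003, -0.0009, 255], [0, 0, 0, 0.0094, 0.0038, -0.0012, 255], [0, 0, 0, 0.0118, 0.0046, -0.0015, 255], [0, 0, 0, 0.014, 0.0052, -0.0017, 255], [0, 0, 0, 0.0164, 0.0058, -0.0019, 255], [0, 0, 0, 0.0188, 0.0063, -0.0021, 255], [0, 0, 0, 0.021, 0.0067, -0.0022, 255], [0, 0, 0, 0.0235, 0.007, -0.0023, 255]],
])

```text
time: 5.43
position: [0.5239, -0.0446, 0.1558]
tool_rot: [0.114, 0.697, -0.113, 0.699]
wrist_force: [0.2, 1.6, 5.7]
grip_width: -0.004
```

Request:
play_rows([
  [[0, 0, 0, 0.0024, 0.0005, -0.0002, 255], [0, 0, 0, 0.0048, 0.001, -0.0003, 255], [0, 0, 0, 0.007, 0.0015, -0.0005, 255], [0, 0, 0, 0.0094, 0.002, -0.0006, 255], [0, 0, 0, 0.0115, 0.0024, -0.0008, 255], [0, 0, 0, 0.0135, 0.0027, -0.0009, 255], [0, 0, 0, 0.0155, 0.003, -0.001, 255], [0, 0, 0, 0.0175, 0.0032, -0.0011, 255], [0, 0, 0, 0.019, 0.0034, -0.0011, 255], [0, 0, 0, 0.019, 0.0034, -0.0011, 255]],
])

```text
time: 6.27
position: [0.5238, -0.0405, 0.1365]
tool_rot: [0.114, 0.697, -0.113, 0.699]
wrist_force: [1.1, 0.7, 3.4]
grip_width: 0.003
```

```bash
python3 - <<'E'
from fitlib import *
s=arm.sense(); print(np.round(s['position'],4),np.round(s['wrist_force'],2),s['time'])
cap('scene','scene4')
c=(0.5558,-0.1645,0.130); handle('scene4','scene',c,-.017); slots('scene4',c,-.017)
cv2.imwrite('pics/s4c.png',cv2.resize(cv2.imread('pics/scene4.png')[60:210,200:360],None,fx=4,fy=4,interpolation=cv2.INTER_CUBIC))
E
```

```text
[ 0.5238 -0.0405  0.1365] [1.05 0.73 3.38] 6.2667
scene4 handle n 507 deg 12.15 x0,z0 mm [-2.1   0.75] mean res mm 2.8
-2 -2 n 127 best [3 4 5 6] 95.6 | -2 0 n 120 best [51 52 53 54] 53.3 | -2 2 n 123 best [52 53 54 55] 19.3 | 
0 -2 n 117 best [ 0 54 55 56 57 58 59] 88.3 | 0 0 n 125 best [50 51 52] 26.4 | 0 2 n 131 best [51 52 53] 2.3 | 
2 -2 n 115 best [45 46 47] 74.4 | 2 0 n 123 best [48 49 50] 26.7 | 2 2 n 124 best [49 50 51 52] 17.2 |
```

View pics/s4c.png

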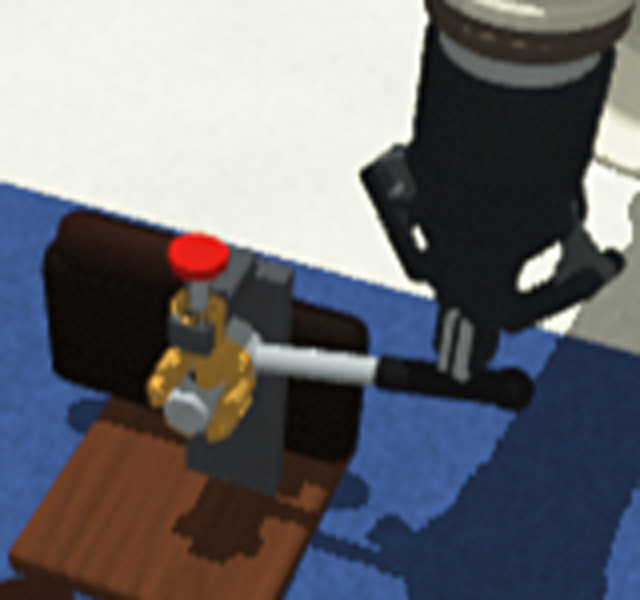

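The handle is at about 12° and the slot about 8° before the pin, so both views agree on a slot angle of about 4°. I'll press the remaining 7–8°.

Request:
play_rows([
  [[0, 0, 0, 0.002, 0.0004, -0.0001, 255], [0, 0, 0, 0.004, 0.0006, -0.0002, 255], [0, 0, 0, 0.006, 0.001, -0.0003, 255], [0, 0, 0, 0.008, 0.0013, -0.0004, 255], [0, 0, 0, 0.01, 0.0015, -0.0005, 255], [0, 0, 0, 0.012, 0.0017, -0.0006, 255], [0, 0, 0, 0.014, 0.0019, -0.0006, 255], [0, 0, 0, 0.016, 0.002, -0.0007, 255], [0, 0, 0, 0.016, 0.002, -0.0007, 255]],
])

```text
time: 7.07
position: [0.5235, -0.0388, 0.1201]
tool_rot: [0.114, 0.697, -0.113, 0.699]
wrist_force: [0.9, 1.5, 3.2]
grip_width: -0.001
```

Request:
play_rows([
  [[0, 0, 0, -0.01, 0, 0, 255], [0, 0, 0, -0.05, 0, 0, 255], [0, 0, 0, -0.09, 0, 0, 255], [0, 0, 0, -0.12, 0, 0, 255], [0, 0, 0, -0.12, 0, 0, 255]],
])

```text
time: 7.48
position: [0.5264, -0.0407, 0.2469]
tool_rot: [0.114, 0.694, -0.114, 0.702]
wrist_force: [1.1, -0.2, 0.3]
grip_width: 0.006
```

```bash
python3 - <<'E'
from fitlib import *
s=arm.sense(); print(np.round(s['position'],4),np.round(R.from_quat(s['tool_rot']).as_matrix(),3).tolist(),np.round(s['wrist_force'],2),s['time'])
cap('scene','scene5')
c=(0.5558,-0.1645,0.130); handle('scene5','scene',c,-.017); slots('scene5',c,-.017)
cv2.imwrite('pics/s5c.png',cv2.resize(cv2.imread('pics/scene5.png')[60:210,200:360],None,fx=4,fy=4,interpolation=cv2.INTER_CUBIC))
E
```

```text
[ 0.5264 -0.0407  0.2469] [[0.011, 0.318, 0.948], [-0.001, 0.948, -0.318], [-1.0, 0.003, 0.011]] [ 1.05 -0.21  0.25] 7.4833
scene5 handle n 222 deg 5.65 x0,z0 mm [-2.32 -0.52] mean res mm 0.78
-2 -2 n 125 best [ 3  4  5  6  7  8 55 56 57 58 59] 99.2 | -2 0 n 120 best [1 2 3] 51.1 | -2 2 n 116 best [ 0 58 59] 22.8 | 
0 -2 n 119 best [53 54 55 56 57 58] 76.5 | 0 0 n 120 best [56 57 58 59] 25.6 | 0 2 n 127 best [57 58] 4.4 | 
2 -2 n 114 best [50 51 52 53 54] 70.0 | 2 0 n 120 best [54 55 56 57] 22.9 | 2 2 n 127 best [54 55 56 57] 11.8 |
```

View pics/s5c.png

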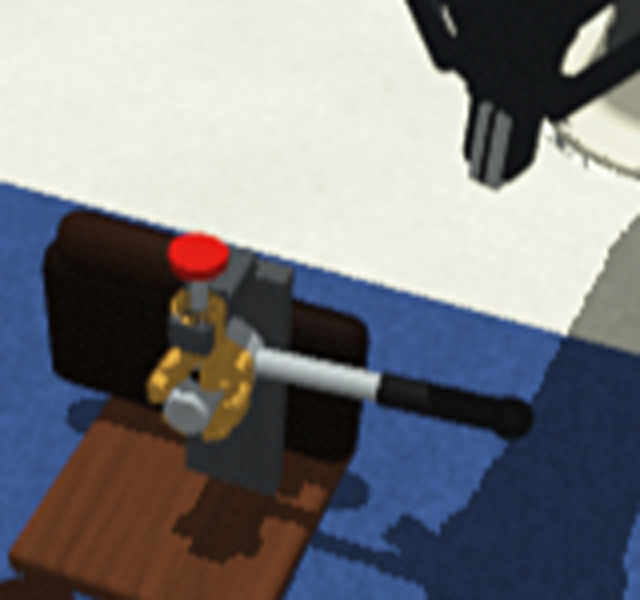

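The handle is at 5.65° with the slot at about -2.5°, so the slot angle is near 3.2° and the gap is close to the edge of the window. I'll press about 2° more before trying the pin.

Request:
play_rows([
  [[0, 0, 0, 0.04, 0, 0, 255], [0, 0, 0, 0.08, 0, 0, 255], [0, 0, 0, 0.105, 0, 0, 255], [0, 0, 0, 0.116, 0, 0, 255], [0, 0, 0, 0.119, 0, 0, 255], [0, 0, 0, 0.121, 0, 0, 255], [0, 0, 0, 0.1225, 0, 0, 255], [0, 0, 0, 0.124, 0, 0, 255], [0, 0, 0, 0.124, 0, 0, 255], [0, 0, 0, 0.124, 0, 0, 255]],
])

```text
time: 8.37
position: [0.5237, -0.0398, 0.1171]
tool_rot: [0.114, 0.697, -0.114, 0.699]
wrist_force: [-1.1, 0.6, 5.2]
grip_width: -0.0
```

Request:
play_rows([
  [[0, 0, 0, -0.01, 0, 0, 255], [0, 0, 0, -0.05, 0, 0, 255], [0, 0, 0, -0.09, 0, 0, 255], [0, 0, 0, -0.124, 0, 0, 255], [0, 0, 0, -0.124, 0, 0, 255]],
])

```text
time: 8.78
position: [0.5274, -0.0399, 0.2482]
tool_rot: [0.114, 0.693, -0.113, 0.703]
wrist_force: [2.3, -0.4, -0.1]
grip_width: -0.001
```

```bash
python3 - <<'E'
from fitlib import *
s=arm.sense(); print(np.round(s['position'],4),np.round(s['wrist_force'],2),s['time'])
cap('scene','scene6');cap('top','top6')
c=(0.5558,-0.1645,0.130); handle('scene6','scene',c,-.017); handle('top6','top',c,-.017); slots('scene6',c,-.017)
E
```

```text
[ 0.5274 -0.0399  0.2482] [ 2.32 -0.44 -0.08] 8.7833
scene6 handle n 221 deg 3.48 x0,z0 mm [-2.28  1.23] mean res mm 0.77
top6 handle n 9 deg 3.06 x0,z0 mm [-2.78 -0.07] mean res mm 0.64
-2 -2 n 124 best [10 49 50 51 52 53 54] 98.3 | -2 0 n 123 best [ 0  1  2 59] 54.6 | -2 2 n 131 best [0 1] 22.1 | 
0 -2 n 126 best [53 54 55 56] 84.6 | 0 0 n 125 best [58 59] 29.3 | 0 2 n 137 best [58 59] 11.5 | 
2 -2 n 117 best [50 51 52 53 54] 82.0 | 2 0 n 118 best [56 57 58 59] 37.4 | 2 2 n 129 best [55 56 57] 21.6 |
```

The handle is at about 3.5–4° and the slot within 1.5°. Now over to the pin at (0.5555, -0.1645).

Request:
play_rows([
  [[0, 0, 0, 0, -0.03, 0.02, 255], [0, 0, 0, 0, -0.06, 0.04, 255], [0, 0, 0, 0, -0.09, 0.06, 255], [0, 0, 0, 0.005, -0.108, 0.07, 255], [0, 0, 0, 0.015, -0.108, 0.07, 255], [0, 0, 0, 0.02, -0.108, 0.07, 255], [0, 0, 0, 0.02, -0.108, 0.07, 255]],
])

```text
time: 9.47
position: [0.5526, -0.1627, 0.2168]
tool_rot: [0.114, 0.7, -0.113, 0.696]
wrist_force: [-0.2, 0.7, 0.0]
grip_width: 0.001
```

```bash
python3 - <<'E'
from fitlib import *
s=arm.sense(); print(np.round(s['position'],4),np.round(s['wrist_force'],2),s['time'])
cap('scene','scene7'); im=cv2.imread('pics/scene7.png'); W=world('scene',np.load('pics/scene7.npy'))
cv2.imwrite('pics/s7c.png',cv2.resize(im[60:210,170:330],None,fx=4,fy=4,interpolation=cv2.INTER_CUBIC))
for r in range(100,122,2): print(r,[tuple((W[r,c]*1000).round().astype(int).tolist()) if np.isfinite(W[r,c]).all() else None for c in range(236,262,4)])
E
```

```text
[ 0.5526 -0.1627  0.2168] [-0.19  0.74  0.03] 9.4667
100 [None, (222, -336, 2), (561, -172, 274), (565, -163, 279), (562, -157, 278), (556, -152, 276), (196, -284, 0)]
102 [(237, -342, 4), (230, -333, 1), (562, -172, 270), (564, -163, 274), (563, -157, 275), (557, -151, 273), (204, -280, -1)]
104 [(242, -340, 0), (236, -330, -1), (560, -173, 264), (564, -163, 270), (563, -156, 271), (557, -151, 269), (216, -276, 1)]
106 [(251, -336, 0), (246, -326, 0), (562, -172, 262), (565, -163, 266), (560, -158, 265), (554, -153, 262), (222, -273, -1)]
108 [(261, -332, 1), (254, -322, 0), (562, -172, 258), (563, -164, 261), (563, -156, 263), (555, -152, 259), (238, -267, 5)]
110 [(267, -329, -1), (262, -318, 0), (562, -172, 253), (564, -163, 257), (563, -156, 259), (249, -275, 3), (241, -265, 1)]
112 [(277, -324, 2), (272, -314, 1), (270, -303, 3), (565, -163, 254), (557, -159, 249), (254, -272, 1), (249, -262, 0)]
114 [(287, -319, 3), (278, -311, -1), (275, -300, 0), (272, -290, 1), None, (263, -269, 1), (260, -258, 2)]
116 [(292, -318, 0), (290, -306, 2), (284, -297, 0), (280, -286, 1), (277, -275, 2), (270, -266, 0), (266, -255, 0)]
118 [(481, -227, 159), (475, -220, 157), (295, -292, 3), (287, -283, 0), (284, -272, 1), None, (273, -252, 0)]
120 [(486, -225, 158), (482, -217, 158), (552, -177, 223), (550, -170, 223), (547, -163, 223), (288, -258, 2), (284, -248, 2)]
```

View pics/s7c.png

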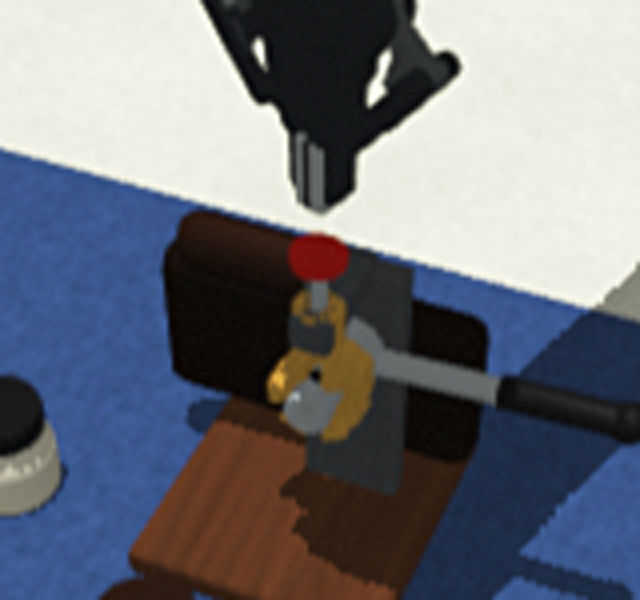

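The fingertips at crop (320,205) hang centred about 27 mm above the cap. I'll descend to a few mm above it, then feel in small steps.

Request:
play_rows([
  [[0, 0, 0, 0.008, 0, 0.002, 255], [0, 0, 0, 0.015, 0, 0.002, 255], [0, 0, 0, 0.02, 0, 0.002, 255], [0, 0, 0, 0.022, 0, 0.002, 255], [0, 0, 0, 0.0225, 0, 0.002, 255], [0, 0, 0, 0.0225, 0, 0.002, 255]],
])

```text
time: 10.02
position: [0.5564, -0.1648, 0.1971]
tool_rot: [0.114, 0.698, -0.114, 0.698]
wrist_force: [-0.5, -0.5, 0.2]
grip_width: 0.004
```

Request:
play_rows([
  [[0, 0, 0, 0.0005, 0, 0, 255], [0, 0, 0, 0.001, 0, 0, 255], [0, 0, 0, 0.0015, 0, 0, 255], [0, 0, 0, 0.002, 0, 0, 255]],
])

```text
time: 10.35
position: [0.5566, -0.165, 0.1954]
tool_rot: [0.114, 0.698, -0.114, 0.698]
wrist_force: [-0.4, 1.3, 0.7]
grip_width: 0.003
```

Request:
play_rows([
  [[0, 0, 0, 0.0005, 0, 0, 255], [0, 0, 0, 0.001, 0, 0, 255], [0, 0, 0, 0.0015, 0, 0, 255], [0, 0, 0, 0.002, 0, 0, 255]],
])

```text
time: 10.68
position: [0.5565, -0.165, 0.1931]
tool_rot: [0.114, 0.698, -0.114, 0.698]
wrist_force: [0.0, 0.4, 0.4]
grip_width: -0.002
```

Request:
play_rows([
  [[0, 0, 0, 0.0005, 0, 0, 255], [0, 0, 0, 0.001, 0, 0, 255], [0, 0, 0, 0.0015, 0, 0, 255], [0, 0, 0, 0.002, 0, 0, 255]],
])

```text
time: 11.02
position: [0.5565, -0.165, 0.1914]
tool_rot: [0.114, 0.698, -0.114, 0.698]
wrist_force: [-1.9, -0.1, 2.7]
grip_width: -0.003
```

Contact with the cap (2.7 N, friction being 4 N). I'll continue in 1 mm probes; a blocked pin would stop near TCP z = 0.186.

Request:
play_rows([
  [[0, 0, 0, 0.0005, 0, 0, 255], [0, 0, 0, 0.001, 0, 0, 255], [0, 0, 0, 0.0015, 0, 0, 255], [0, 0, 0, 0.0015, 0, 0, 255]],
])

```text
time: 11.35
position: [0.5565, -0.165, 0.1897]
tool_rot: [0.114, 0.698, -0.114, 0.698]
wrist_force: [-1.7, 0.2, 3.4]
grip_width: 0.003
```

Request:
play_rows([
  [[0, 0, 0, 0.0005, 0, 0, 255], [0, 0, 0, 0.001, 0, 0, 255], [0, 0, 0, 0.001, 0, 0, 255]],
])

```text
time: 11.6
position: [0.5565, -0.1649, 0.1886]
tool_rot: [0.114, 0.698, -0.114, 0.698]
wrist_force: [-0.9, 0.5, 2.0]
grip_width: -0.001
```

Request:
play_rows([
  [[0, 0, 0, 0.0005, 0, 0, 255], [0, 0, 0, 0.001, 0, 0, 255], [0, 0, 0, 0.001, 0, 0, 255]],
])

```text
time: 11.85
position: [0.5565, -0.165, 0.1876]
tool_rot: [0.114, 0.698, -0.114, 0.698]
wrist_force: [-0.3, -0.4, 1.7]
grip_width: -0.001
```

Request:
play_rows([
  [[0, 0, 0, 0.0005, 0, 0, 255], [0, 0, 0, 0.001, 0, 0, 255], [0, 0, 0, 0.001, 0, 0, 255]],
])

```text
time: 12.1
position: [0.5565, -0.165, 0.1866]
tool_rot: [0.114, 0.698, -0.114, 0.698]
wrist_force: [0.4, 0.8, 2.6]
grip_width: 0.001
```

Request:
play_rows([
  [[0, 0, 0, 0.0005, 0, 0, 255], [0, 0, 0, 0.001, 0, 0, 255], [0, 0, 0, 0.001, 0, 0, 255]],
])

```text
time: 12.35
position: [0.5565, -0.1649, 0.1856]
tool_rot: [0.114, 0.698, -0.114, 0.698]
wrist_force: [-0.9, 0.7, 2.6]
grip_width: 0.003
```

Request:
play_rows([
  [[0, 0, 0, 0.0005, 0, 0, 255], [0, 0, 0, 0.001, 0, 0, 255], [0, 0, 0, 0.001, 0, 0, 255]],
])

```text
time: 12.6
position: [0.5565, -0.1649, 0.1846]
tool_rot: [0.114, 0.698, -0.114, 0.698]
wrist_force: [-0.9, -0.1, 2.5]
grip_width: -0.002
```

Request:
play_rows([
  [[0, 0, 0, 0.0005, 0, 0, 255], [0, 0, 0, 0.001, 0, 0, 255], [0, 0, 0, 0.001, 0, 0, 255]],
])

```text
time: 12.85
position: [0.5565, -0.165, 0.1836]
tool_rot: [0.114, 0.698, -0.114, 0.698]
wrist_force: [-0.8, 0.7, 2.7]
grip_width: 0.003
```

Request:
play_rows([
  [[0, 0, 0, 0.0005, 0, 0, 255], [0, 0, 0, 0.001, 0, 0, 255], [0, 0, 0, 0.001, 0, 0, 255]],
])

```text
time: 13.1
position: [0.5565, -0.1649, 0.1826]
tool_rot: [0.114, 0.698, -0.114, 0.698]
wrist_force: [-0.3, -0.5, 1.9]
grip_width: -0.0
```

```bash
python3 - <<'E'
from fitlib import *
cap('scene','scene8'); im=cv2.imread('pics/scene8.png')
cv2.imwrite('pics/s8c.png',cv2.resize(im[60:210,170:330],None,fx=4,fy=4,interpolation=cv2.INTER_CUBIC))
E
```

```text
(no output)
```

View pics/s8c.png

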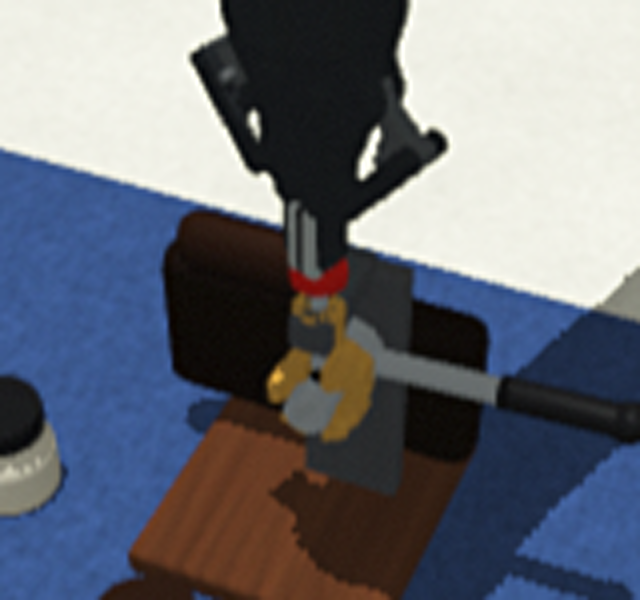

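The cap at crop (318,275) is about 9 mm down with only 2–3 N, past the 217 mm blocking height. The pin has entered the slot. I'll continue gently.

Request:
play_rows([
  [[0, 0, 0, 0.0005, 0, 0, 255], [0, 0, 0, 0.001, 0, 0, 255], [0, 0, 0, 0.0015, 0, 0, 255], [0, 0, 0, 0.002, 0, 0, 255]],
])

```text
time: 13.48
position: [0.5565, -0.1649, 0.1806]
tool_rot: [0.114, 0.698, -0.114, 0.698]
wrist_force: [-0.8, 1.0, 2.7]
grip_width: -0.001
```

Request:
play_rows([
  [[0, 0, 0, 0.0005, 0, 0, 255], [0, 0, 0, 0.001, 0, 0, 255], [0, 0, 0, 0.0015, 0, 0, 255], [0, 0, 0, 0.002, 0, 0, 255]],
])

```text
time: 13.82
position: [0.5565, -0.1649, 0.1786]
tool_rot: [0.114, 0.698, -0.114, 0.698]
wrist_force: [-0.8, 0.6, 3.9]
grip_width: -0.001
```

Request:
play_rows([
  [[0, 0, 0, 0.0005, 0, 0, 255], [0, 0, 0, 0.001, 0, 0, 255], [0, 0, 0, 0.0015, 0, 0, 255], [0, 0, 0, 0.002, 0, 0, 255]],
])

```text
time: 14.15
position: [0.5565, -0.1649, 0.1766]
tool_rot: [0.114, 0.698, -0.114, 0.698]
wrist_force: [-0.1, 0.3, 2.4]
grip_width: 0.0
```

Request:
play_rows([
  [[0, 0, 0, 0.0005, 0, 0, 255], [0, 0, 0, 0.001, 0, 0, 255], [0, 0, 0, 0.0015, 0, 0, 255], [0, 0, 0, 0.002, 0, 0, 255]],
])

```text
time: 14.48
position: [0.5565, -0.1649, 0.1747]
tool_rot: [0.114, 0.698, -0.114, 0.698]
wrist_force: [-0.5, 0.6, 2.6]
grip_width: -0.001
```

Request:
play_rows([
  [[0, 0, 0, 0.0005, 0, 0, 255], [0, 0, 0, 0.001, 0, 0, 255], [0, 0, 0, 0.0015, 0, 0, 255], [0, 0, 0, 0.002, 0, 0, 255]],
])

```text
time: 14.82
position: [0.5565, -0.1649, 0.1726]
tool_rot: [0.114, 0.698, -0.114, 0.698]
wrist_force: [-1.6, 1.1, 3.1]
grip_width: -0.004
```

Request:
play_rows([
  [[0, 0, 0, 0.0005, 0, 0, 255], [0, 0, 0, 0.001, 0, 0, 255], [0, 0, 0, 0.0015, 0, 0, 255], [0, 0, 0, 0.002, 0, 0, 255]],
])

```text
time: 15.15
position: [0.5565, -0.1649, 0.1706]
tool_rot: [0.114, 0.698, -0.114, 0.698]
wrist_force: [-0.6, 0.2, 2.8]
grip_width: 0.001
```

Request:
play_rows([
  [[0, 0, 0, 0.0005, 0, 0, 255], [0, 0, 0, 0.001, 0, 0, 255], [0, 0, 0, 0.0015, 0, 0, 255], [0, 0, 0, 0.002, 0, 0, 255]],
])

```text
time: 15.48
position: [0.5565, -0.1649, 0.1686]
tool_rot: [0.114, 0.698, -0.114, 0.698]
wrist_force: [-0.7, 0.8, 2.6]
grip_width: 0.0
```

Request:
play_rows([
  [[0, 0, 0, 0.0003, 0, 0, 255], [0, 0, 0, 0.0006, 0, 0, 255], [0, 0, 0, 0.001, 0, 0, 255]],
])

```text
time: 15.73
position: [0.5565, -0.1649, 0.1677]
tool_rot: [0.114, 0.698, -0.114, 0.698]
wrist_force: [-1.7, -0.3, 2.9]
grip_width: -0.001
```

Request:
play_rows([
  [[0, 0, 0, 0.0003, 0, 0, 255], [0, 0, 0, 0.0006, 0, 0, 255], [0, 0, 0, 0.0006, 0, 0, 255]],
])

```text
time: 15.98
position: [0.5565, -0.1649, 0.167]
tool_rot: [0.114, 0.698, -0.114, 0.698]
wrist_force: [-0.8, 0.8, 1.7]
grip_width: 0.0
```

Request:
play_rows([
  [[0, 0, 0, 0.0003, 0, 0, 255], [0, 0, 0, 0.0006, 0, 0, 255], [0, 0, 0, 0.0006, 0, 0, 255]],
])

```text
time: 16.23
position: [0.5565, -0.165, 0.1664]
tool_rot: [0.114, 0.698, -0.114, 0.698]
wrist_force: [-0.6, 0.2, 1.9]
grip_width: -0.001
```

Request:
play_rows([
  [[0, 0, 0, 0.0003, 0, 0, 255], [0, 0, 0, 0.0006, 0, 0, 255], [0, 0, 0, 0.0006, 0, 0, 255]],
])

```text
time: 16.48
position: [0.5565, -0.165, 0.166]
tool_rot: [0.114, 0.698, -0.114, 0.698]
wrist_force: [-0.4, 1.1, 4.9]
grip_width: 0.003
```

Request:
play_rows([
  [[0, 0, 0, 0.0003, 0, 0, 255], [0, 0, 0, 0.0006, 0, 0, 255], [0, 0, 0, 0.0006, 0, 0, 255]],
])

```text
time: 16.73
position: [0.5565, -0.165, 0.166]
tool_rot: [0.114, 0.698, -0.114, 0.698]
wrist_force: [-2.5, 0.8, 8.5]
grip_width: -0.0
```

A firm stop at TCP z = 0.166, 25.5 mm below the first contact, at 8.5 N. I'll lift off straight up and verify.

Request:
play_rows([
  [[0, 0, 0, -0.004, 0, 0, 255], [0, 0, 0, -0.03, 0, 0, 255], [0, 0, 0, -0.07, 0, 0, 255], [0, 0, 0, -0.11, 0, 0, 255], [0, 0, 0, -0.13, 0.03, -0.02, 255], [0, 0, 0, -0.13, 0.07, -0.05, 255], [0, 0, 0, -0.13, 0.1, -0.07, 255], [0, 0, 0, -0.13, 0.1, -0.07, 255], [0, 0, 0, -0.13, 0.1, -0.07, 255]],
])

```text
time: 17.48
position: [0.5213, -0.0442, 0.2953]
tool_rot: [0.112, 0.698, -0.111, 0.698]
wrist_force: [-0.5, -0.6, 0.4]
grip_width: -0.0
```

```bash
python3 - <<'E'
from fitlib import *
s=arm.sense(); print(np.round(s['position'],4),np.round(s['wrist_force'],2),np.abs(s['qd']).max(),s['time'])
cap('scene','scene9');cap('top','top9')
for n in('scene','top'):
    im=cv2.imread(f'pics/{n}9.png'); W=world(n,np.load(f'pics/{n}9.npy'))
    b,g,r=[im[...,i].astype(int) for i in range(3)]
    p=W[(r>90)&(g<60)&(b<60)&(r>2.5*g)]; p=p[np.isfinite(p).all(1)]; p=p[(np.abs(p[:,0]-.556)<.03)&(p[:,2]>.15)]
    print(n,len(p),np.round(np.percentile(p[:,2],[10,50,90,99]),4))
handle('scene9','scene',(0.5558,-0.1645,0.130),-.017)
im=cv2.imread('pics/scene9.png')
cv2.imwrite('pics/s9c.png',cv2.resize(im[60:270,140:350],None,fx=2.8,fy=2.8,interpolation=cv2.INTER_CUBIC))
E
```

```text
[ 0.5213 -0.0442  0.2953] [-0.52 -0.56  0.37] 0.0655016316171318 17.4833
scene 137 [0.1939 0.1967 0.198  0.1985]
top 186 [0.1939 0.1954 0.197  0.1981]
scene9 handle n 222 deg 3.58 x0,z0 mm [-1.94  1.  ] mean res mm 0.83
```

View pics/s9c.png

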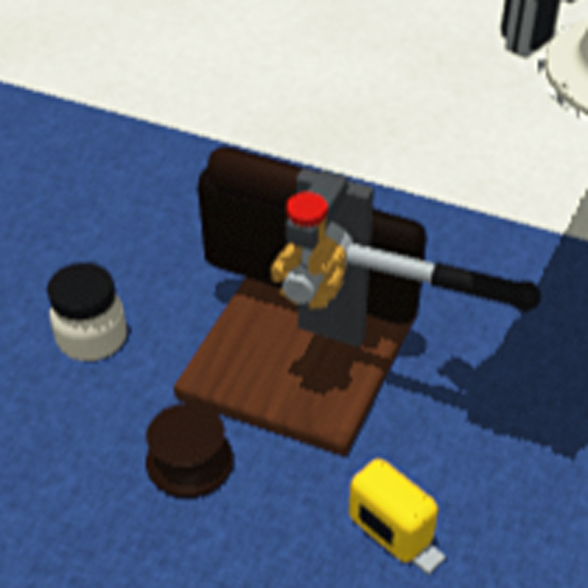

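The cap at crop (307,208) sits on the guide, with a median height of 195–197 mm in both cameras (earlier 221–222). The handle is at 3.6°, the bystanders are where they were, and the gripper is clear. I'll let the arm settle briefly and hand in.

Request:
play_rows([
  [[0, 0, 0, 0, 0, 0, 255], [0, 0, 0, 0, 0, 0, 255], [0, 0, 0, 0, 0, 0, 255]],
])

```text
time: 17.83
position: [0.5219, -0.0493, 0.2949]
tool_rot: [0.114, 0.698, -0.115, 0.698]
wrist_force: [-0.1, -0.1, 0.2]
grip_width: -0.001
```

```bash
python3 - <<'E'
from station import arm
print(arm.sense()['time'], arm.hand_in())
E
```

```text
the job is handed in; nothing more can be done
17.8333 None
```

The pin is fully home and the job is handed in at 17.8 s; `hand_in` gave no verdict. I pressed the handle from 39.4° to about 3.6°, where the camera depth put the slot (3–4°). I then pushed the pin down in steps of 0.5–2 mm. It went down at 2–5 N and stopped firmly at 8.5 N after about 25.5 mm.

**Last checks**
- **Pin:** the cap top reads 195–197 mm in both cameras (limit 198.5 mm), seated on the guide.
- **Handle:** it still stood at about 3.6° after the pin went in, which puts the grip at about 137 mm.
- **Bystanders:** the tape, jar and foot look unmoved in the last picture. I did not measure them again.
- **Gripper:** it is clear of everything, with a wrist force near 0 N.

**Disagreements**
- The closed fingertips were about 31 mm higher than the reported TCP, both in the camera and by contact. I allowed for that in the later moves.
- Some handle fits while pressing took in gripper pixels: one read 39° with the hand in view, although that proved correct. The last top-view fit with readings used only 9 pixels. I relied on the fits taken with the hand clear.

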